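# Spin-test the statue platform's guide rollers and scrap the bad ones

## Task

The guide rollers of the statue's sliding platform stand wheel-up on the plywood board. Turn each wheel on its axle at least a quarter turn, if it will go; put every roller whose wheel sticks or binds into the grey scrap bin and leave the good ones standing wheel-up on the board. Do not shove the glass pot, the white tub or the palette out of place.

Things in the scene. Friction and masses are not known exactly. Their poses are not given: they have to be found in the camera images.
- roller_1_mid (a point): Roller 1 of four alike, loose, about 0.5 kg each (0.35 to 0.65), on its flange, wheel up: square steel flange 80 x 80 x 6 mm on the board, and on it, on an upright axle, a wheel 52 mm in diameter and 28 mm high, from 14 to 42 mm above the flange's underside; the axle's nut ends at 51 mm. The point lies on the axle half-way up the wheel, 28 mm above the underside; it turns with the flange, not the wheel; z up.
- wheel_1 (a joint): Turn of roller 1's wheel about its axle against its flange, rad; positive is counter-clockwise from above; counts on past full turns; starts within 0.15 of 0. A good wheel turns on and on almost without resistance; a faulty one does not turn under a hand's twist, or stops dead within 0.4 rad of its start. Which and how many are faulty must be found by trying.
- roller_2_mid (a point): Roller 2, shape, point and axes as roller 1. All the wheels have dark rubber round their sides, a bright cap with three dark holes on top, and nothing around them above the flange, so a wheel can be gripped across its diameter. A faulty roller turns as a whole, flange and all, when its wheel is twisted.
- wheel_2 (a joint): Turn of roller 2's wheel about its axle, rad, as for wheel 1.
- roller_3_mid (a point): Roller 3, shape, point and axes as roller 1.
- wheel_3 (a joint): Turn of roller 3's wheel about its axle, rad, as for wheel 1.
- roller_4_mid (a point): Roller 4, shape, point and axes as roller 1.
- wheel_4 (a joint): Turn of roller 4's wheel about its axle, rad, as for wheel 1.
- board: Plywood board 320 (x) x 360 (y) x 12 mm, fixed on the table; origin at the centre of its underside, z up.
- bin: Grey open scrap bin, 200 (x) x 270 (y) x 80 mm outside, walls and floor 5 mm, fixed on the table, with a small grip rail on its -x side; origin at the centre of its underside, z up.
- pot_mid (a point): Small glass pot with steel cap, 38 mm in diameter, 42 mm high, amid the rollers on the board; point half-way up. Not part of the job.
- tub_mid (a point): White plastic tub, 66 mm in diameter, 90 mm high; point half-way up. Not part of the job.
- palette: Black paint palette 150 x 220 x 8 mm with colour pans, flat on the table; origin under its centre. Not part of the job.
Things that resemble listed ones, but are neither listed nor needed, are in the scene too. What is shaped like the part that bears roller_4_mid but pink or purple is not meant.

How it is judged:
By the outcome, as a careful person would: the job done as asked, in the order asked, and still so for the second after the job is handed in, with the robot touching nothing.
It also fails if it takes over 69 s, if anything falls off the work surface, if the arm or the gripper's body presses on something with over 40 N, if the wrist force passes 120 N, or if a joint passes its speed limit or range.

## Robot

A 7-joint arm with a two-finger parallel gripper is mounted at the origin on the work surface. World frame = base frame: x ahead of the robot, y to its left, z up, the work surface at z = 0. Lengths are in m, angles in rad, forces in N, time in s.
With the tool pointing down it reaches from about 0.4 to 0.925 m from the base axis. Payload 4.1 kg.
Tool frame: the origin (TCP) lies midway between the tips of the shut fingers; the grasp point (between the pads) lies 19 mm behind it; z points along the fingers, x is the direction in which the jaws open and shut, and the axes are right-handed (so a half turn about z gives the same grasp; the last joint's range is limited). The gripper opens to 85 mm and grips with 20 to 120 N. Pads are 22 mm wide; open, the fingers measure 114 mm over their backs; the gripper's body (76 mm by 85 mm) begins 54 mm behind the grasp point. The pads swing forward as they close: fully open they stand 13 mm farther back than shut.
Start: joints at [-1.407, 0.398, 0.045, 1.537, -0.019, 1.207, -0.051], TCP at [0.169, 0.628, 0.231] pointing down, gripper open.
Joint ranges: [-2.82, 2.82], [-0.49, 2.23], [-1.37, 1.46], [0, 2.46], [-1.36, 4.5], [0.23, 2], [-2.94, 2.94]. Speed limits (rad/s): [2.57, 2.57, 3.14, 3.14, 3.14, 3.14, 3.14].

## Interface

Orientations are given as a rotation vector (axis times angle).
In Python, from cell import observe, read_camera, close_job gives the robot as it stands. The module is installed in compiled form; this text tells all that it offers.
- The arm moves only by the tool drive_tool, never from a script. Its argument "plan" is a list of rows, each a list of 7 numbers: the gripper command: -1 is fully open, 1 is shut, values between are in proportion, then the shift along the tool's x, y, z in mm, then the turn, a rotation vector about the tool's x, y, z in degrees. A call has 1 to 20 rows; each row is the pose to reach, as a shift and turn from the pose commanded when the call began, along the tool's axes at that moment; what a row does not reach only later rows make up. A row lasts 1/10 s, in which the tool goes at most 50 mm and 8.59 degrees, less where a joint would pass 70% of its speed; a pose out of reach is approached as far as the arm can. A call with a gripper value outside its range is refused whole. The fingers move at their own pace and stop on an object; "force" is the grip in N (left out, the last holds). Time passes only in rows, so rows that repeat a pose let the fingers close. It gives the time, the measured TCP pose, the force and the opening at its end, in the units of the state.
- observe(): the state, without advancing time (a new reading comes with each control period).
- read_camera(name): name is "side" or "top"; returns a dict with "img" (420x560x3 uint8, red, green, blue), "fx", "fy", "cx", "cy" (pixels), "dist_coeffs" ([k1, k2, p1, p2, k3] as OpenCV has them; the pictures are not rectified), "pose" (4x4, takes a point from camera to world coordinates). Camera axes: x right, y down, z forward; pixel columns grow to the right and rows downward; lengths in m; the calibration is good to about 2 mm. A picture is of the moment at which its call begins. There is no depth.
- close_job(): hands the job in, once; it reports no verdict.
The state is a dict: "time": time; "qpos": joint angles; "dq": joint speeds; "effort": joint torques, N m; "tcp_pos": TCP position; "tool_rot": TCP orientation; "contact_force": force on the tool from outside, world axes, zero at the start; "ft_torque": the same for the moment, N m; "opening": finger opening in m.
Only numpy, scipy, OpenCV 4.12 (cv2) and the standard library are available. Lean on these libraries where they do the work, as an engineer would, in place of code of your own. Each camera call takes 0.05 s, during which the arm holds its last target.

## Working session

There is one attempt and no reset: what is moved stays moved. The work goes in short steps, Python scripts to look and compute and a tool call to move; the robot and the scene stay as the last step left them, time stands still between calls to the robot, and variables do not carry over. Pictures are saved under pics/ and viewed, and the job is handed in when it is done.

Besides the shell and the picture viewer there is one more tool, called as a command line: name --pt "numbers of a row" for each row, then --argument value for the rest. drive_tool: Moves the arm, as the interface text tells. Its arguments: {"type":"object","properties":{"plan":{"type":"array","items":{"type":"array","items":{"type":"number"}}},"force":{"type":"number"}},"required":["plan"]}

```bash
mkdir -p pics; python3 - <<'E'
from cell import observe, read_camera
import cv2,numpy as np
s=observe()
for k in s: print(k,np.round(s[k],4))
for n in("top","side"):
    c=read_camera(n); cv2.imwrite(f"pics/{n}0.png",c["img"][:,:,::-1])
    print(n,c["fx"],c["fy"],c["cx"],c["cy"],c["dist_coeffs"],np.round(c["pose"],4).tolist())
E
```

```text
time 0.0
qpos [-1.407   0.3992  0.045   1.5379 -0.0187  1.2069 -0.0507]
dq [ 0.0005 -0.0011  0.0009 -0.001   0.0009  0.0009  0.0005]
effort [-3.00000e-04 -4.75130e+01  1.36460e+00 -2.54219e+01  1.17000e-02
  9.50000e-03  0.00000e+00]
tcp_pos [0.1687 0.6271 0.2303]
tool_rot [ 2.4922e+00  1.9106e+00 -2.3000e-03]
contact_force [ 0.5873  0.5797 -0.3735]
ft_torque [ 0.0136  0.0427 -0.0451]
opening 0.0854
top 381.07534174116176 381.07534174116176 283.75162308678006 211.00546116583376 [0.01915285 0.         0.         0.         0.        ] [[0.0184, -0.9825, 0.1855, 0.4379], [-0.9998, -0.0166, 0.0111, -0.0158], [-0.0078, -0.1857, -0.9826, 1.0294], [0.0, 0.0, 0.0, 1.0]]
side 425.94839205219546 425.94839205219546 283.258202341511 206.07697106267503 [0.03448896 0.         0.         0.         0.        ] [[0.8402, -0.3736, 0.3931, 0.0928], [-0.5421, -0.5592, 0.6273, -0.832], [-0.0145, -0.7401, -0.6723, 0.9553], [0.0, 0.0, 0.0, 1.0]]
```

View pics/top0.png

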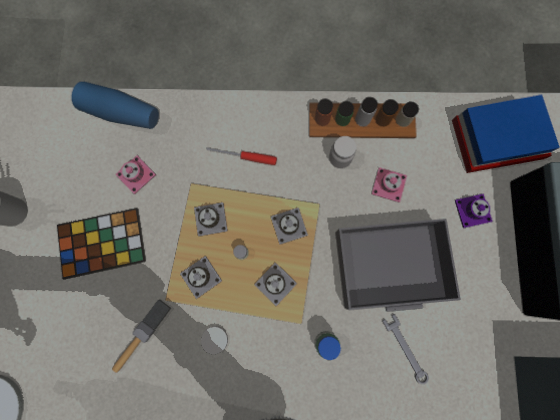

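View pics/side0.png

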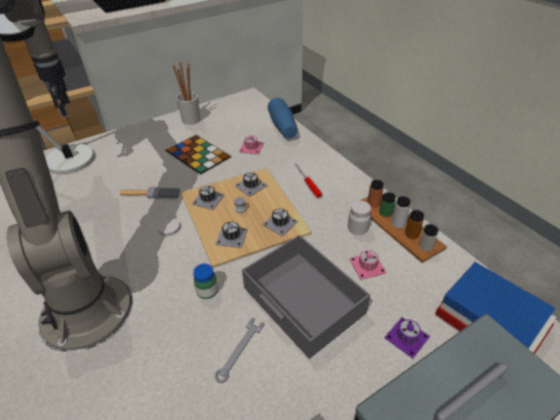

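```bash
cat > h.py <<'E'
import cv2,numpy as np
from scipy.spatial.transform import Rotation as R
def ray(c,uv,z):
    K=np.array([[c["fx"],0,c["cx"]],[0,c["fy"],c["cy"]],[0,0,1]])
    p=cv2.undistortPoints(np.array(uv,float).reshape(-1,1,2),K,np.array(c["dist_coeffs"])).reshape(-1,2)
    P=np.array(c["pose"]); d=np.c_[p,np.ones(len(p))]@P[:3,:3].T; o=P[:3,3]
    return o+d*((z-o[2])/d[:,2])[:,None]
def proj(c,X):
    K=np.array([[c["fx"],0,c["cx"]],[0,c["fy"],c["cy"]],[0,0,1]]); P=np.linalg.inv(np.array(c["pose"]))
    return cv2.projectPoints(np.array(X,float).reshape(-1,3),cv2.Rodrigues(P[:3,:3])[0],P[:3,3],K,np.array(c["dist_coeffs"]))[0].reshape(-1,2)
def crop(c,box,k,name):
    a,b,d,e=box; cv2.imwrite(name,cv2.resize(c["img"][b:e,a:d,::-1],None,fx=k,fy=k,interpolation=cv2.INTER_CUBIC))
E
python3 - <<'E'
from h import *; from cell import *
c=read_camera("top"); crop(c,(160,180,325,325),4.5,"pics/t1.png")
s=read_camera("side"); crop(s,(175,165,315,265),5,"pics/s1.png")
for n,uv,z in[("r",[(208,217),(289,223),(198,276),(276,283)],.054),("pot",[(241,252)],.05),("tub",[(343,145)],.09),("bincorn",[(337,232),(447,221),(460,298),(344,308)],.08),("board",[(191,184),(319,203),(303,322),(167,300)],.012),("pal",[(57,218),(138,209),(145,264),(64,277)],.008)]:
    print(n,np.round(ray(c,uv,z),3).tolist())
E
```

```text
r [[0.603, 0.192, 0.054], [0.591, -0.019, 0.054], [0.451, 0.209, 0.054], [0.438, 0.011, 0.054]]
pot [[0.514, 0.103, 0.05]]
tub [[0.792, -0.155, 0.09]]
bincorn [[0.566, -0.139, 0.08], [0.599, -0.415, 0.08], [0.411, -0.434, 0.08], [0.382, -0.155, 0.08]]
board [[0.701, 0.253, 0.012], [0.654, -0.1, 0.012], [0.341, -0.059, 0.012], [0.389, 0.295, 0.012]]
pal [[0.601, 0.611, 0.008], [0.63, 0.394, 0.008], [0.481, 0.362, 0.008], [0.444, 0.572, 0.008]]
```

View pics/t1.png

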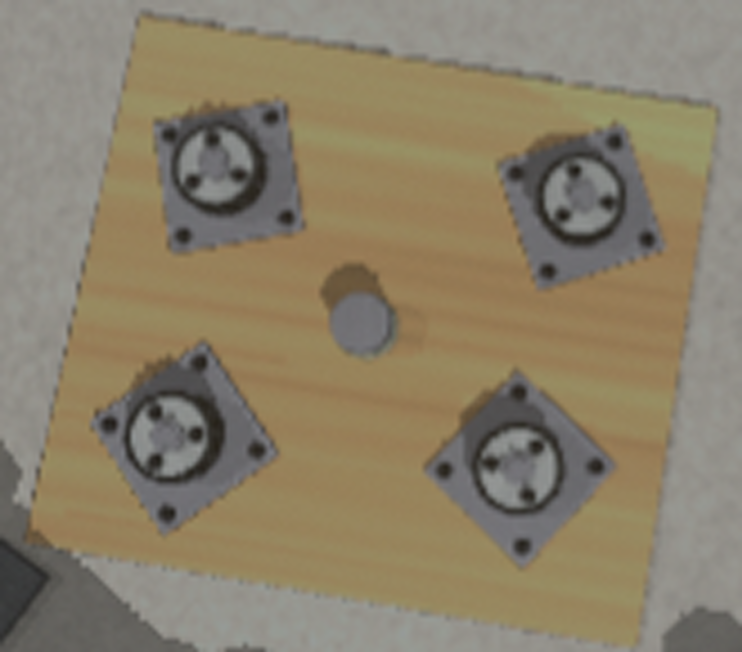

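View pics/s1.png

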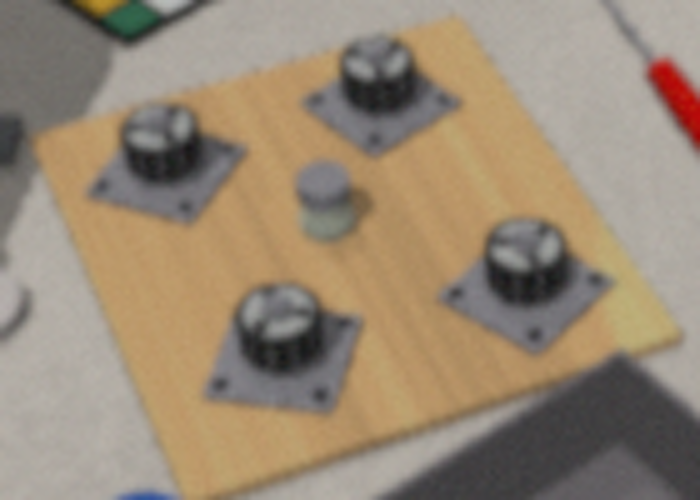

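```bash
cat >> h.py <<'E'
N0={"A":(.603,.192),"B":(.591,-.019),"C":(.451,.209),"D":(.438,.011)}
def holes(c,xy):
    "flange bolt holes: dark blobs outside wheel on flange plane (z=.018)"
    S=4; px=proj(c,[[*xy,.018]])[0]; u,v=(px-36).astype(int); im=cv2.resize(c["img"][v:v+72,u:u+72],None,fx=S,fy=S,interpolation=cv2.INTER_CUBIC)
    g=cv2.cvtColor(im,cv2.COLOR_RGB2GRAY); m=(g<75).astype(np.uint8)
    cs,_=cv2.findContours(m,0,2); out=[]
    for k in cs:
        a=cv2.contourArea(k)
        if 15<a<400:
            M=cv2.moments(k); q=np.array([M["m10"],M["m01"]])/M["m00"]
            w=ray(c,[((q[0]+.5)/S-.5+u,(q[1]+.5)/S-.5+v)],.018)[0]
            r=np.hypot(*(w[:2]-xy))
            if .030<r<.065: out.append((w[:2],r,np.degrees(np.arctan2(w[1]-xy[1],w[0]-xy[0])),a))
    return out
def cap(c,xy,z=.054):
    S=4; px=proj(c,[[*xy,z]])[0]; u,v=(px-26).astype(int); im=cv2.resize(c["img"][v:v+52,u:u+52],None,fx=S,fy=S,interpolation=cv2.INTER_CUBIC)
    h=cv2.cvtColor(im,cv2.COLOR_RGB2HSV); m=((h[...,2]>150)&(h[...,1]<40)).astype(np.uint8)
    m=cv2.morphologyEx(m,cv2.MORPH_CLOSE,np.ones((9,9)))
    cs,_=cv2.findContours(m,0,2); k=max(cs,key=cv2.contourArea); q,r=cv2.minEnclosingCircle(k)
    return ray(c,[((q[0]+.5)/S-.5+u,(q[1]+.5)/S-.5+v)],z)[0],r/S
E
python3 - <<'E'
from h import *; from cell import *
c=read_camera("top");s=read_camera("side")
for n,xy in N0.items():
    p,r=cap(c,xy);p2,r2=cap(s,xy); print(n,"cap top",np.round(p,4),round(r,1),"side",np.round(p2,4),round(r2,1))
    for w in holes(c,p[:2]): print("   ",np.round(w[0],4),np.round(w[1:],3))
E
```

```text
A cap top [0.6319 0.2578 0.054 ] 3.3 side [0.6353 0.2592 0.054 ] 29.5
B cap top [ 0.6594 -0.0418  0.054 ] 8.2 side [ 0.65   -0.0031  0.054 ] 20.8
    [ 0.6293 -0.0378] [3.00000e-02 1.72539e+02 1.26000e+02]
C cap top [0.5057 0.2742 0.054 ] 0.9 side [0.4999 0.2721 0.054 ] 23.3
    [0.4569 0.2544] [ 5.30000e-02 -1.57917e+02  1.47500e+02]
D cap top [0.4518 0.0123 0.054 ] 0.9 side [0.4258 0.0297 0.054 ] 1.7
    [0.3921 0.0123] [6.00000e-02 1.79949e+02 1.21000e+02]
    [0.4341 0.0585] [4.90000e-02 1.10977e+02 1.27000e+02]
    [ 0.4379 -0.0291] [ 4.4000e-02 -1.0857e+02  1.3450e+02]
```

```bash
sed -i 's/h\[...,2\]>150)&(h\[...,1\]<40/h[...,2]>V)\&(h[...,1]<45/; s/def cap(c,xy,z=.054)/def cap(c,xy,z=.054,V=118)/' h.py
python3 - <<'E'
from h import *; from cell import *
c=read_camera("top");s=read_camera("side")
for n,xy in N0.items():
    px=proj(c,[[*xy,.054]])[0].round().astype(int); print(n,px,c["img"][px[1],px[0]-8:px[0]+9].max(1))
    for V in(118,130):
        p,r=cap(c,xy,V=V);p2,r2=cap(s,xy,V=V); print(n,"cap top",np.round(p,4),round(r,1),"side",np.round(p2,4),round(r2,1))
    h=holes(c,xy)
    for w in h: print("   ",np.round(w[0],4),np.round(w[1:],3))
    print(np.mean([w[0] for w in h],0))
E
```

```text
A [208 217] [132 139 140 143 120 117 116 116 114 111 100 101  85  85 110 124  71]
A cap top [0.627  0.2543 0.054 ] 18.3 side [0.6353 0.2592 0.054 ] 29.5
A cap top [0.628  0.2543 0.054 ] 18.0 side [0.6353 0.2592 0.054 ] 29.5
    [0.5681 0.2179] [4.30000e-02 1.43401e+02 1.24500e+02]
    [0.5802 0.1571] [ 4.20000e-02 -1.23219e+02  1.15500e+02]
    [0.641  0.1693] [ 4.4000e-02 -3.0933e+01  1.1550e+02]
[0.59640478 0.18142803]
B [289 223] [124 137 139 142 124 104 111 113 115 115 111 116 115  94  85 107  78]
B cap top [ 0.6542 -0.034   0.054 ] 19.6 side [ 0.6493 -0.0034  0.054 ] 21.0
B cap top [ 0.6553 -0.0405  0.054 ] 17.0 side [ 0.6493 -0.0034  0.054 ] 21.0
    [0.5506 0.0007] [4.50000e-02 1.54014e+02 1.25500e+02]
    [ 0.5707 -0.0578] [ 4.40000e-02 -1.17587e+02  1.29000e+02]
    [0.6093 0.0195] [4.3000e-02 6.4601e+01 1.7800e+02]
    [ 0.6293 -0.0379] [ 4.300e-02 -2.621e+01  1.250e+02]
[ 0.58998805 -0.01887759]
C [198 276] [142 143 145 114 118 118 118 119 118 109  97  94  55  44  44  93  57]
C cap top [0.4486 0.2118 0.054 ] 8.2 side [0.4824 0.2747 0.054 ] 28.3
C cap top [0.492  0.2748 0.054 ] 10.0 side [0.4982 0.2733 0.054 ] 23.8
    [0.4068 0.2176] [4.50000e-02 1.69046e+02 1.48000e+02]
    [0.4436 0.1678] [ 4.20000e-02 -1.00227e+02  1.41000e+02]
    [0.4568 0.2543] [4.6000e-02 8.2705e+01 1.4350e+02]
    [0.4924 0.2043] [ 4.200e-02 -6.477e+00  1.745e+02]
[0.44988733 0.21099777]
D [276 283] [ 52  46  70 105  98 113 119 118 119 119 112 134 143 143 143 104  60]
D cap top [0.4118 0.0123 0.054 ] 11.8 side [ 0.4221 -0.0151  0.054 ] 16.9
D cap top [0.4247 0.0236 0.054 ] 5.2 side [ 0.3979 -0.0022  0.054 ] 6.9
    [0.3921 0.0124] [4.60000e-02 1.78305e+02 1.19000e+02]
    [0.4341 0.0585] [4.800e-02 9.472e+01 1.260e+02]
    [ 0.4379 -0.0291] [ 4.0000e-02 -9.0177e+01  1.3450e+02]
    [0.4784 0.0167] [4.100e-02 8.033e+00 1.860e+02]
[0.43559369 0.01460307]
```

```bash
cat >> h.py <<'E'
def delta(s,t):
    Rm=R.from_rotvec(s["tool_rot"]); x=Rm.as_matrix()[:,0]
    print("t",round(s["time"],2),"tcp",np.round(s["tcp_pos"],4),"yawx",round(np.degrees(np.arctan2(x[1],x[0])),1),"tilt",np.round(Rm.as_matrix()[:,2],3),"open",round(s["opening"],4),"q7",round(s["qpos"][6],2))
    print("toolmm",np.round(Rm.inv().apply(np.array(t)-s["tcp_pos"])*1000,1))
def yaw(c,xy):
    h=holes(c,xy); 
    if len(h)<2: return len(h),None,None
    P=np.array([w[0] for w in h]); 
    best=[(P[i]+P[j])/2 for i in range(len(P)) for j in range(i) if abs(np.hypot(*(P[i]-P[j]))-.088)<.006]
    ctr=np.mean(best,0) if best else np.array(xy)
    a=np.arctan2(P[:,1]-ctr[1],P[:,0]-ctr[0]); y=np.degrees(np.angle(np.mean(np.exp(4j*a)))/4)
    return len(h),np.round(ctr,4),round(y,1)
E
python3 - <<'E'
from h import *; from cell import *
delta(observe(),[.6046,.1936,.10]); c=read_camera("top")
for n,xy in N0.items(): print(n,yaw(c,xy))
E
```

```text
t 0.4 tcp [0.1688 0.6276 0.2312] yawx 74.9 tilt [-0. -0. -1.] open 0.0855 q7 -0.05
toolmm [-305.9  533.6  131.3]
A (3, array([0.6045, 0.1936]), np.float64(-33.7))
B (4, array([ 0.59  , -0.0188]), np.float64(-26.3))
C (4, array([0.4499, 0.211 ]), np.float64(-8.8))
D (4, array([0.4356, 0.0146]), np.float64(2.7))
```

drive_tool --pt "-1 -306 533 90 0 0 0" --pt "-1 -306 533 90 0 0 0" --pt "-1 -306 533 90 0 0 0" --pt "-1 -306 533 90 0 0 0" --pt "-1 -306 533 90 0 0 0" --pt "-1 -306 533 90 0 0 0" --pt "-1 -306 533 90 0 0 0" --pt "-1 -306 533 90 0 0 0" --pt "-1 -306 533 90 0 0 0" --pt "-1 -306 533 90 0 0 0" --pt "-1 -306 533 90 0 0 0" --pt "-1 -306 533 130 0 0 0" --pt "-1 -306 533 130 0 0 0" --pt "-1 -306 533 130 0 0 0" --pt "-1 -306 533 130 0 0 0" --pt "-1 -306 533 130 0 0 0" --pt "-1 -306 533 130 0 0 0" --force 40

```text
time: 2.15
tcp_pos: [0.6038, 0.196, 0.1024]
tool_rot: [-2.49, -1.914, -0.003]
contact_force: [1.0, 1.3, -0.0]
opening: 0.0853
```

```bash
python3 - <<'E'
from h import *; from cell import *
s=observe();delta(s,[.6046,.1936,.020]); print(np.round(s["qpos"],2),np.round(s["contact_force"],1))
c=read_camera("side"); crop(c,(150,100,330,250),4,"pics/s2.png")
E
```

```text
t 2.15 tcp [0.6038 0.196  0.1024] yawx 75.1 tilt [ 0.001  0.002 -1.   ] open 0.0853 q7 1.06
toolmm [-2.3  1.4 82.4]
[-0.57  0.5   0.26  1.71 -0.15  0.95  1.06] [ 1.   1.3 -0. ]
```

View pics/s2.png

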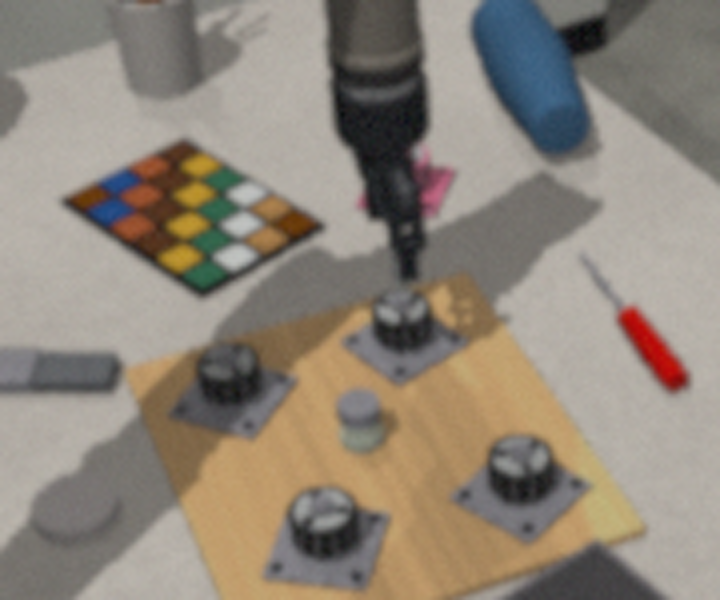

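drive_tool --pt "-1 -2 1 0 0 0 0" --pt "-1 -2 1 40 0 0 0" --pt "-1 -2 1 70 0 0 0" --pt "-1 -2 1 82 0 0 0" --pt "-1 -2 1 82 0 0 0" --pt "0.6 -2 1 82 0 0 0" --pt "0.6 -2 1 82 0 0 0" --pt "0.6 -2 1 82 0 0 0" --pt "0.6 -2 1 82 0 0 0" --pt "0.6 -2 1 82 0 0 0"

```text
time: 3.2
tcp_pos: [0.607, 0.1939, 0.022]
tool_rot: [2.492, 1.912, 0.011]
contact_force: [0.8, 3.1, 6.5]
opening: 0.0514
```

```bash
python3 - <<'E'
from h import *; from cell import *
s=observe();delta(s,[.6046,.1936,.020]); print(np.round(s["contact_force"],1),np.round(s["ft_torque"],2))
c=read_camera("side"); crop(c,(150,100,330,250),4,"pics/s3.png")
E
```

```text
t 3.2 tcp [0.607  0.1939 0.022 ] yawx 75.0 tilt [ 0.006  0.004 -1.   ] open 0.0514 q7 1.09
toolmm [-0.9 -2.2  2. ]
[0.8 3.1 6.5] [ 0.66 -0.07  0.  ]
```

View pics/s3.png

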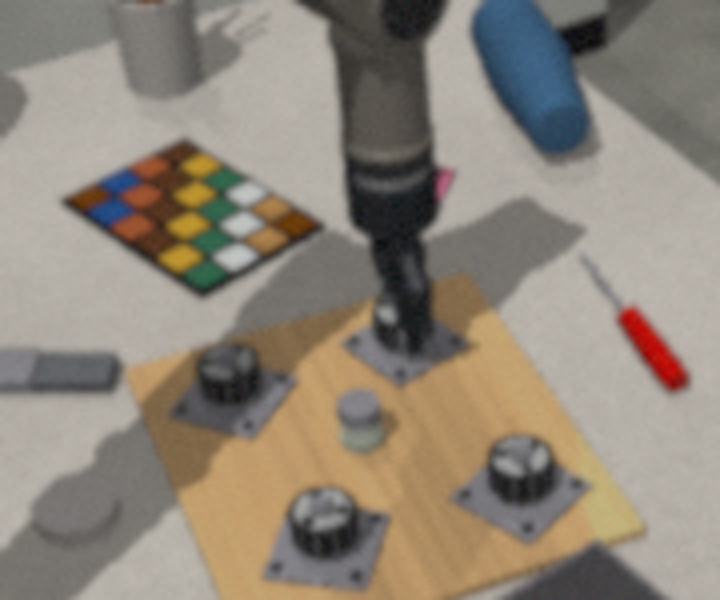

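drive_tool --pt "0.6 0 0 0 0 0 8" --pt "0.6 0 0 0 0 0 16" --pt "0.6 0 0 0 0 0 24" --pt "0.6 0 0 0 0 0 32" --pt "0.6 0 0 0 0 0 40" --pt "0.6 0 0 0 0 0 48" --pt "0.6 0 0 0 0 0 56" --pt "0.6 0 0 0 0 0 64" --pt "0.6 0 0 0 0 0 72" --pt "0.6 0 0 0 0 0 80" --pt "0.6 0 0 0 0 0 88" --pt "0.6 0 0 0 0 0 96" --pt "0.6 0 0 0 0 0 104" --pt "0.6 0 0 0 0 0 110" --pt "0.6 0 0 0 0 0 110" --pt "0.6 0 0 0 0 0 110"

```text
time: 4.85
tcp_pos: [0.6056, 0.1933, 0.022]
tool_rot: [-2.993, 0.943, -0.002]
contact_force: [-3.6, 1.7, 10.8]
opening: 0.051
```

```bash
python3 - <<'E'
from h import *; from cell import *
s=observe();delta(s,[.6046,.1936,.10]); print(np.round(s["contact_force"],1),np.round(s["ft_torque"],2))
c=read_camera("side"); crop(c,(150,100,330,250),4,"pics/s4.png")
E
```

```text
t 4.85 tcp [0.6056 0.1933 0.022 ] yawx -35.0 tilt [ 0.002  0.003 -1.   ] open 0.051 q7 -0.5
toolmm [ -1.    0.1 -78. ]
[-3.6  1.7 10.8] [0.23 0.43 0.03]
```

View pics/s4.png

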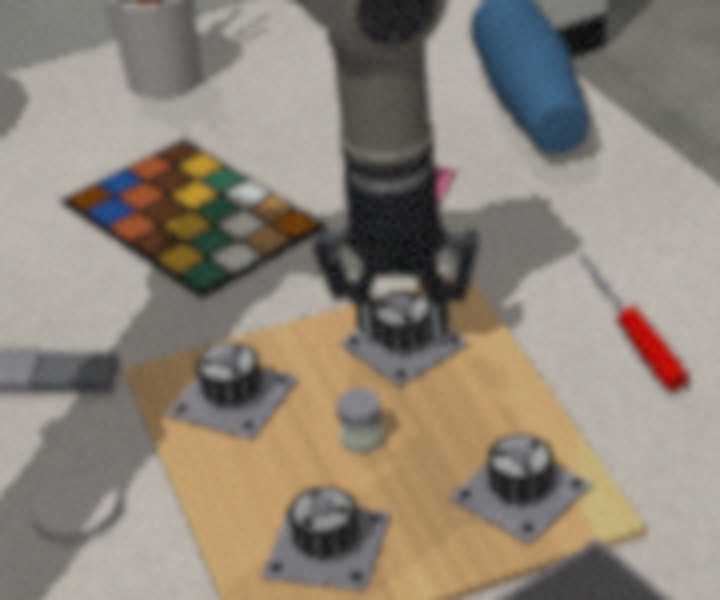

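drive_tool --pt "-1 0 0 0 0 0 0" --pt "-1 0 0 0 0 0 0" --pt "-1 0 0 0 0 0 0" --pt "-1 0 0 -40 0 0 0" --pt "-1 0 0 -80 0 0 0" --pt "-1 109 183 -80 0 0 0" --pt "-1 109 183 -80 0 0 0" --pt "-1 109 183 -80 0 0 0" --pt "-1 109 183 -80 0 0 0" --pt "-1 109 183 -80 0 0 0" --pt "-1 109 183 -80 0 0 0" --pt "-1 109 183 -80 0 0 0"

```text
time: 6.1
tcp_pos: [0.5888, -0.0191, 0.0989]
tool_rot: [-2.995, 0.944, 0.001]
contact_force: [1.4, -0.2, 0.4]
opening: 0.0859
```

```bash
python3 - <<'E'
from h import *; from cell import *
s=observe();delta(s,[.590,-.0188,.020]); print(np.round(s["contact_force"],1),np.round(s["ft_torque"],2))
c=read_camera("top"); crop(c,(160,170,340,320),4,"pics/t2.png")
for n,xy in N0.items(): print(n,yaw(c,xy))
E
```

```text
t 6.1 tcp [ 0.5888 -0.0191  0.0989] yawx -35.0 tilt [-0.     0.001 -1.   ] open 0.0859 q7 -0.22
toolmm [ 0.9 -0.9 78.9]
[ 1.4 -0.2  0.4] [ 0.02 -0.06 -0.02]
A (3, array([0.6045, 0.1925]), np.float64(-33.9))
B (1, None, None)
C (2, array([0.451, 0.209]), np.float64(-6.9))
D (2, array([0.438, 0.011]), np.float64(-0.9))
```

View pics/t2.png

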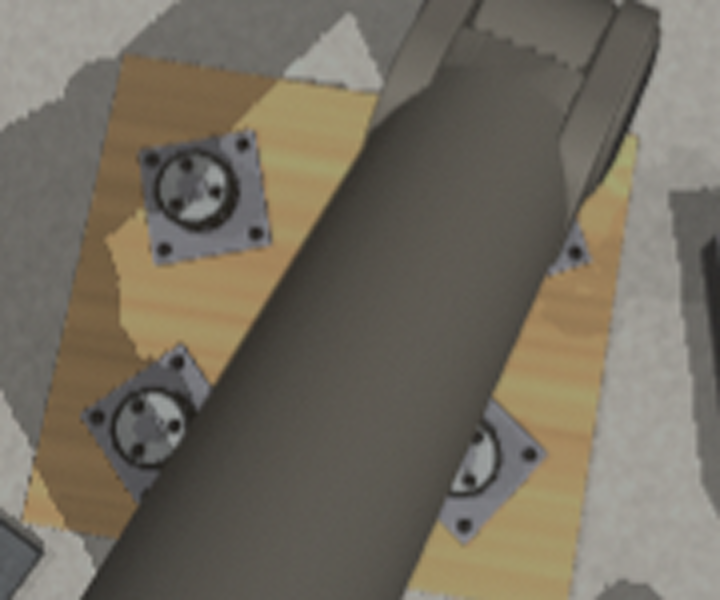

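drive_tool --pt "-1 1 -1 40 0 0 0" --pt "-1 1 -1 70 0 0 0" --pt "-1 1 -1 79 0 0 0" --pt "-1 1 -1 79 0 0 0" --pt "0.6 1 -1 79 0 0 0" --pt "0.6 1 -1 79 0 0 0" --pt "0.6 1 -1 79 0 0 0" --pt "0.6 1 -1 79 0 0 0" --pt "0.6 1 -1 79 0 0 0"

```text
time: 7.05
tcp_pos: [0.5906, -0.0199, 0.022]
tool_rot: [-2.994, 0.945, -0.001]
contact_force: [-2.7, 1.4, 5.6]
opening: 0.0509
```

drive_tool --pt "0.6 0 0 0 0 0 -8" --pt "0.6 0 0 0 0 0 -16" --pt "0.6 0 0 0 0 0 -24" --pt "0.6 0 0 0 0 0 -32" --pt "0.6 0 0 0 0 0 -40" --pt "0.6 0 0 0 0 0 -48" --pt "0.6 0 0 0 0 0 -56" --pt "0.6 0 0 0 0 0 -64" --pt "0.6 0 0 0 0 0 -72" --pt "0.6 0 0 0 0 0 -80" --pt "0.6 0 0 0 0 0 -88" --pt "0.6 0 0 0 0 0 -96" --pt "0.6 0 0 0 0 0 -104" --pt "0.6 0 0 0 0 0 -110" --pt "0.6 0 0 0 0 0 -110" --pt "0.6 0 0 0 0 0 -110"

```text
time: 8.65
tcp_pos: [0.5911, -0.0207, 0.022]
tool_rot: [2.494, 1.908, 0.003]
contact_force: [-0.8, 0.5, 6.9]
opening: 0.0509
```

```bash
python3 - <<'E'
from h import *; from cell import *
s=observe();delta(s,[.590,-.0188,.10]); print(np.round(s["contact_force"],1),np.round(s["ft_torque"],2))
c=read_camera("side"); crop(c,(170,140,350,290),4,"pics/s5.png")
E
```

```text
t 8.65 tcp [ 0.5911 -0.0207  0.022 ] yawx 74.8 tilt [ 0.002  0.    -1.   ] open 0.0509 q7 1.42
toolmm [  1.6  -1.4 -78. ]
[-0.8  0.5  6.9] [0.1  0.36 0.24]
```

View pics/s5.png

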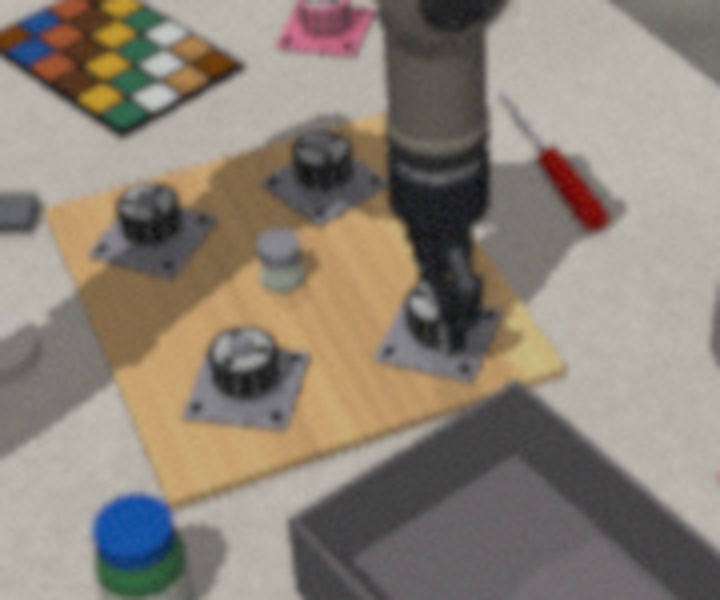

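drive_tool --pt "0.6 0 0 -40 0 0 0" --pt "0.6 0 0 -80 0 0 0" --pt "0.6 0 0 -115 0 0 0" --pt "0.6 -337 -7 -115 0 0 35" --pt "0.6 -337 -7 -115 0 0 35" --pt "0.6 -337 -7 -115 0 0 35" --pt "0.6 -337 -7 -115 0 0 35" --pt "0.6 -337 -7 -115 0 0 35" --pt "0.6 -337 -7 -115 0 0 35" --pt "0.6 -337 -7 -115 0 0 35" --pt "0.6 -337 -7 -115 0 0 35" --pt "0.6 -337 -7 -115 0 0 35" --pt "0.6 -337 -7 -115 0 0 35"

```text
time: 10.0
tcp_pos: [0.4959, -0.3423, 0.1344]
tool_rot: [-2.95, -1.073, 0.0]
contact_force: [-0.4, -0.3, -5.3]
opening: 0.0508
```

```bash
python3 - <<'E'
from h import *; from cell import *
s=observe();delta(s,[.4965,-.344,.015]); print(np.round(s["contact_force"],1),np.round(s["ft_torque"],2))
c=read_camera("side"); crop(c,(200,170,400,350),3.5,"pics/s6.png")
c=read_camera("top")
for n,xy in N0.items(): print(n,yaw(c,xy))
E
```

```text
t 10.0 tcp [ 0.4959 -0.3423  0.1344] yawx 40.0 tilt [-0.001  0.002 -1.   ] open 0.0508 q7 1.45
toolmm [ -0.7   1.9 119.4]
[-0.4 -0.3 -5.3] [ 0.   -0.06  0.01]
A (5, array([0.6044, 0.1926]), np.float64(-38.4))
B (0, None, None)
C (4, array([0.45  , 0.2108]), np.float64(-8.7))
D (4, array([0.4356, 0.0147]), np.float64(2.7))
```

View pics/s6.png

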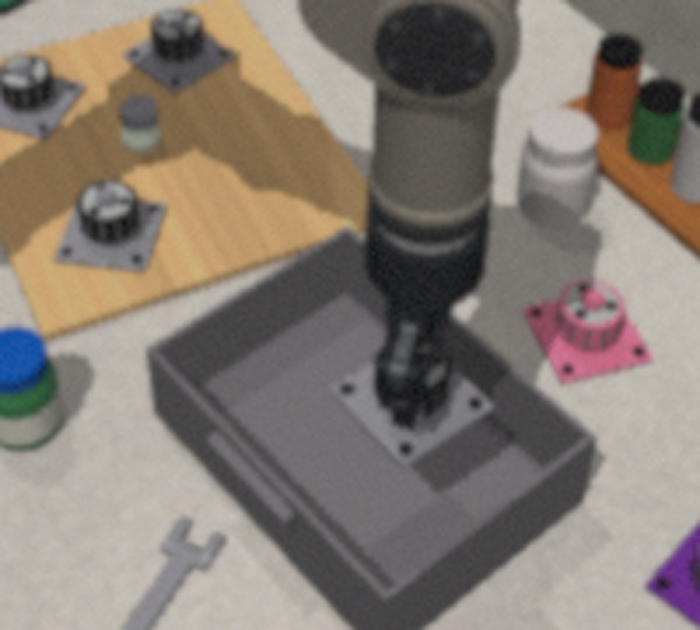

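drive_tool --pt "0.6 0 2 45 0 0 0" --pt "0.6 0 2 85 0 0 0" --pt "0.6 0 2 108 0 0 0" --pt "0.6 0 2 116 0 0 0" --pt "0.6 0 2 116 0 0 0" --pt "-0.4 0 2 117 0 0 0" --pt "-0.4 0 2 117 0 0 0" --pt "-0.4 0 2 117 0 0 0" --pt "-0.4 0 2 70 0 0 0" --pt "-0.4 0 2 20 0 0 0" --pt "-1 0 2 0 0 0 0" --pt "-1 0 2 0 0 0 0"

```text
time: 11.3
tcp_pos: [0.4999, -0.3481, 0.1408]
tool_rot: [2.946, 1.07, 0.011]
contact_force: [-0.1, -0.6, 0.4]
opening: 0.0849
```

```bash
python3 - <<'E'
from h import *; from cell import *
s=observe();delta(s,[.4356,.0146,.12]); print(np.round(s["contact_force"],1),np.round(s["ft_torque"],2))
c=read_camera("side"); crop(c,(200,170,400,350),3.5,"pics/s7.png")
E
```

```text
t 11.3 tcp [ 0.4999 -0.3481  0.1408] yawx 39.9 tilt [ 0.009 -0.005 -1.   ] open 0.0849 q7 1.45
toolmm [ 183.4 -319.6   18.5]
[-0.1 -0.6  0.4] [-0.01  0.03  0.01]
```

View pics/s7.png

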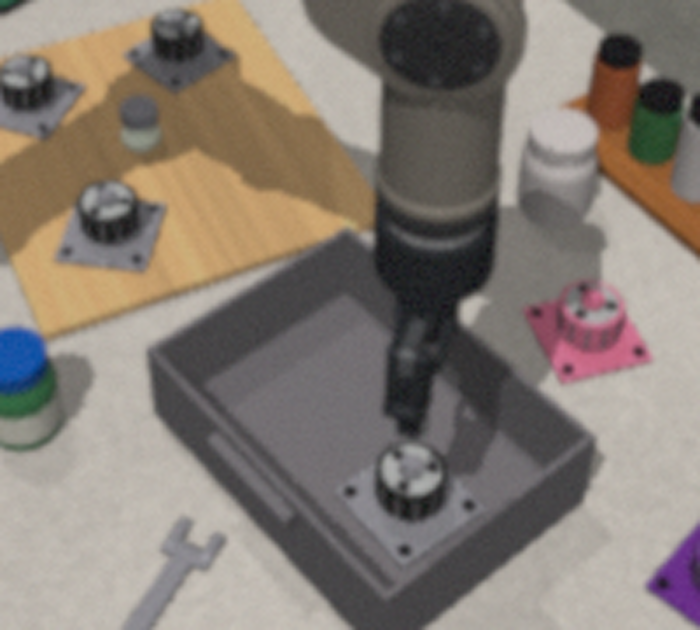

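drive_tool --pt "-1 183 -320 0 0 0 -40" --pt "-1 183 -320 0 0 0 -40" --pt "-1 183 -320 0 0 0 -40" --pt "-1 183 -320 0 0 0 -40" --pt "-1 183 -320 0 0 0 -40" --pt "-1 183 -320 0 0 0 -40" --pt "-1 183 -320 0 0 0 -40" --pt "-1 183 -320 30 0 0 -40" --pt "-1 183 -320 30 0 0 -40" --pt "-1 183 -320 30 0 0 -40" --pt "-1 183 -320 30 0 0 -40" --pt "-1 183 -320 30 0 0 -40"

```text
time: 12.55
tcp_pos: [0.4327, 0.0157, 0.1059]
tool_rot: [2.41, 2.014, 0.002]
contact_force: [0.1, -0.5, -0.4]
opening: 0.0852
```

```bash
python3 - <<'E'
from h import *; from cell import *
s=observe();delta(s,[.4356,.0146,.02]); print(np.round(s["contact_force"],1),np.round(s["ft_torque"],2))
E
```

```text
t 12.55 tcp [0.4327 0.0157 0.1059] yawx 79.8 tilt [ 0.001 -0.    -1.   ] open 0.0852 q7 1.3
toolmm [-0.6  2.9 85.9]
[ 0.1 -0.5 -0.4] [-0.01  0.   -0.04]
```

drive_tool --pt "-1 -1 3 40 0 0 0" --pt "-1 -1 3 75 0 0 0" --pt "-1 -1 3 85 0 0 0" --pt "-1 -1 3 85 0 0 0" --pt "0.6 -1 3 85 0 0 0" --pt "0.6 -1 3 85 0 0 0" --pt "0.6 -1 3 85 0 0 0" --pt "0.6 -1 3 85 0 0 0" --pt "0.6 -1 3 85 0 0 0"

```text
time: 13.45
tcp_pos: [0.4362, 0.016, 0.022]
tool_rot: [2.406, 2.017, 0.005]
contact_force: [-0.9, 0.0, 5.2]
opening: 0.0511
```

drive_tool --pt "0.6 0 0 0 0 0 8" --pt "0.6 0 0 0 0 0 16" --pt "0.6 0 0 0 0 0 24" --pt "0.6 0 0 0 0 0 32" --pt "0.6 0 0 0 0 0 40" --pt "0.6 0 0 0 0 0 48" --pt "0.6 0 0 0 0 0 56" --pt "0.6 0 0 0 0 0 64" --pt "0.6 0 0 0 0 0 72" --pt "0.6 0 0 0 0 0 80" --pt "0.6 0 0 0 0 0 88" --pt "0.6 0 0 0 0 0 96" --pt "0.6 0 0 0 0 0 104" --pt "0.6 0 0 0 0 0 112" --pt "0.6 0 0 0 0 0 120" --pt "0.6 0 0 0 0 0 128" --pt "0.6 0 0 0 0 0 135" --pt "0.6 0 0 0 0 0 135" --pt "0.6 0 0 0 0 0 135"

```text
time: 15.35
tcp_pos: [0.4382, 0.0164, 0.022]
tool_rot: [-2.785, 1.445, -0.008]
contact_force: [3.2, 1.4, 5.2]
opening: 0.051
```

```bash
python3 - <<'E'
from h import *; from cell import *
s=observe();delta(s,[.4356,.0146,.10]); print(np.round(s["contact_force"],1),np.round(s["ft_torque"],2))
c=read_camera("side"); crop(c,(160,150,340,300),4,"pics/s8.png")
E
```

```text
t 15.35 tcp [0.4382 0.0164 0.022 ] yawx -54.9 tilt [ 0.007  0.001 -1.   ] open 0.051 q7 -0.59
toolmm [  0.2   2.7 -78. ]
[3.2 1.4 5.2] [ 0.11 -0.59 -0.01]
```

View pics/s8.png

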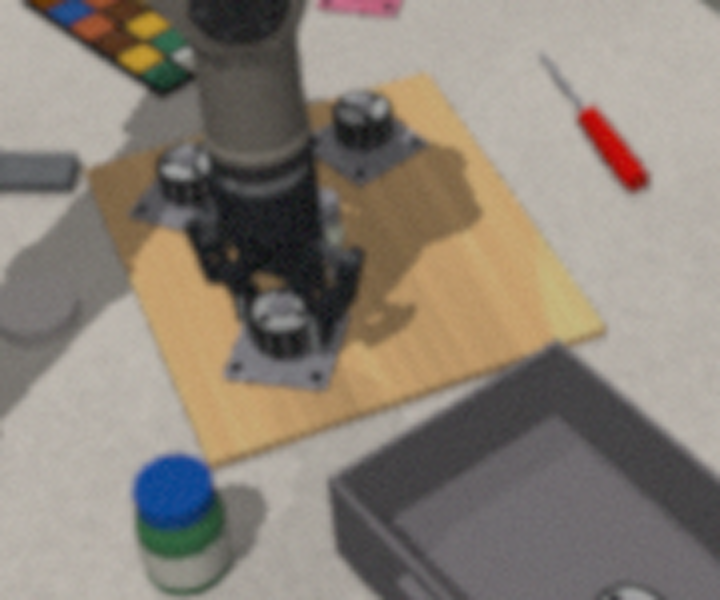

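drive_tool --pt "-1 0 0 0 0 0 0" --pt "-1 0 0 0 0 0 0" --pt "-1 0 0 0 0 0 0" --pt "-1 0 0 -40 0 0 0" --pt "-1 0 0 -80 0 0 0" --pt "-1 -152 -122 -80 0 0 0" --pt "-1 -152 -122 -80 0 0 0" --pt "-1 -152 -122 -80 0 0 0" --pt "-1 -152 -122 -80 0 0 0" --pt "-1 -152 -122 -80 0 0 0" --pt "-1 -152 -122 -80 0 0 0" --pt "-1 -152 -122 -80 0 0 0"

```text
time: 16.6
tcp_pos: [0.4471, 0.2084, 0.1]
tool_rot: [2.784, -1.454, -0.001]
contact_force: [0.4, -0.1, 0.4]
opening: 0.0851
```

```bash
python3 - <<'E'
from h import *; from cell import *
s=observe();delta(s,[.450,.2109,.02]); print(np.round(s["contact_force"],1))
c=read_camera("top")
for n,xy in N0.items(): print(n,yaw(c,xy))
crop(c,(160,170,340,320),4,"pics/t3.png")
E
```

```text
t 16.6 tcp [0.4471 0.2084 0.1   ] yawx -55.1 tilt [-0.001 -0.001 -1.   ] open 0.0851 q7 -1.11
toolmm [-0.4 -3.9 80. ]
[ 0.4 -0.1  0.4]
A (3, array([0.6041, 0.1927]), np.float64(-33.7))
B (0, None, None)
C (2, array([0.451, 0.209]), np.float64(-10.5))
D (4, array([0.4355, 0.0142]), np.float64(2.8))
```

View pics/t3.png

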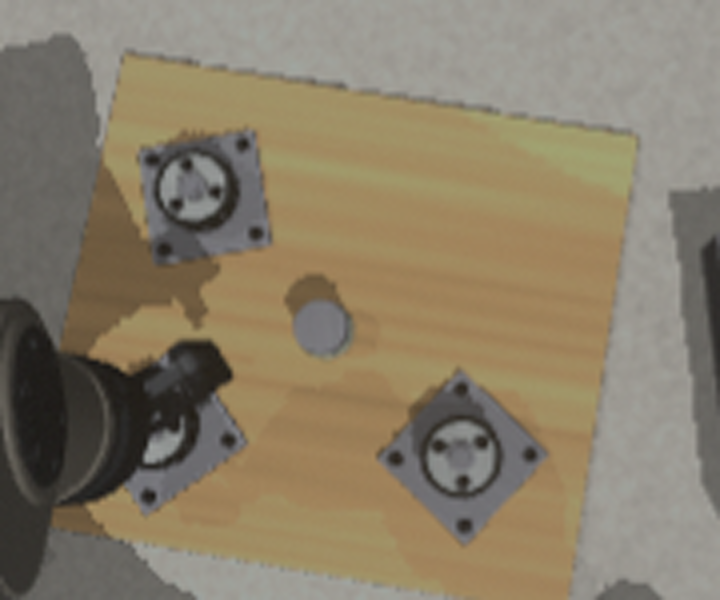

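drive_tool --pt "-1 0 -4 40 0 0 0" --pt "-1 0 -4 70 0 0 0" --pt "-1 0 -4 80 0 0 0" --pt "-1 0 -4 80 0 0 0" --pt "0.6 0 -4 80 0 0 0" --pt "0.6 0 -4 80 0 0 0" --pt "0.6 0 -4 80 0 0 0" --pt "0.6 0 -4 80 0 0 0" --pt "0.6 0 -4 80 0 0 0"

```text
time: 17.55
tcp_pos: [0.452, 0.2126, 0.0219]
tool_rot: [-2.784, 1.451, -0.002]
contact_force: [-1.2, -1.1, 5.3]
opening: 0.0509
```

drive_tool --pt "0.6 0 0 0 0 0 -8" --pt "0.6 0 0 0 0 0 -16" --pt "0.6 0 0 0 0 0 -24" --pt "0.6 0 0 0 0 0 -32" --pt "0.6 0 0 0 0 0 -40" --pt "0.6 0 0 0 0 0 -48" --pt "0.6 0 0 0 0 0 -56" --pt "0.6 0 0 0 0 0 -64" --pt "0.6 0 0 0 0 0 -72" --pt "0.6 0 0 0 0 0 -80" --pt "0.6 0 0 0 0 0 -88" --pt "0.6 0 0 0 0 0 -96" --pt "0.6 0 0 0 0 0 -104" --pt "0.6 0 0 0 0 0 -112" --pt "0.6 0 0 0 0 0 -120" --pt "0.6 0 0 0 0 0 -128" --pt "0.6 0 0 0 0 0 -135" --pt "0.6 0 0 0 0 0 -135" --pt "0.6 0 0 0 0 0 -135"

```text
time: 19.45
tcp_pos: [0.4522, 0.2129, 0.0219]
tool_rot: [2.41, 2.014, 0.005]
contact_force: [0.7, 0.6, 7.5]
opening: 0.0511
```

```bash
python3 - <<'E'
from h import *; from cell import *
s=observe();delta(s,[.450,.2109,.10]); print(np.round(s["contact_force"],1),np.round(s["ft_torque"],2))
c=read_camera("side"); crop(c,(160,120,340,270),4,"pics/s9.png")
E
```

```text
t 19.45 tcp [0.4522 0.2129 0.0219] yawx 79.8 tilt [ 0.003  0.001 -1.   ] open 0.0511 q7 0.95
toolmm [ -2.2  -1.7 -78.2]
[0.7 0.6 7.5] [-0.09  0.24  0.01]
```

View pics/s9.png

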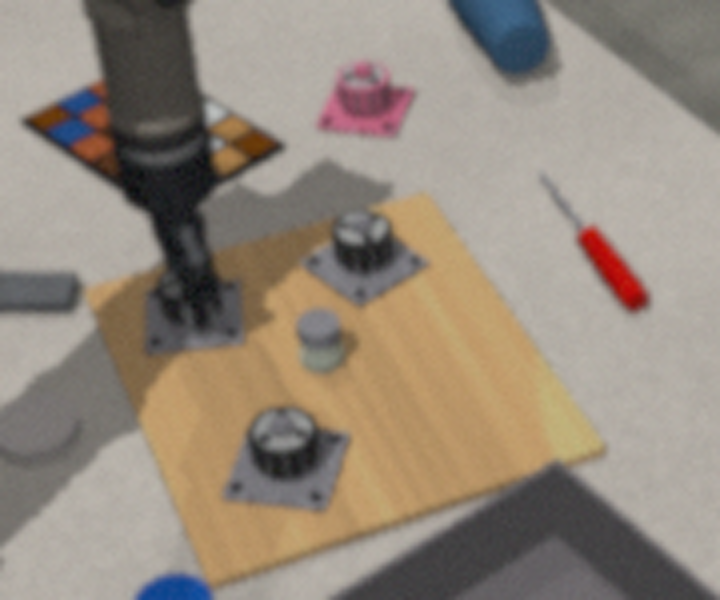

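```bash
python3 - <<'E'
from h import *; from cell import *
c=read_camera("side"); g=ray(c,[(152/4+160,345/4+120),(234/4+160,332/4+120)],.018); d=g[1]-g[0]; print(g,np.degrees(np.arctan2(d[1],d[0]))%90, np.hypot(*d[:2]))
c=read_camera("top"); crop(c,(160,170,340,320),4,"pics/t4.png")
delta(observe(),[.482,-.228,.14])
E
```

```text
[[0.40761953 0.19719648 0.018     ]
 [0.47080802 0.17419605 0.018     ]] 69.99863412020765 0.0672443744606129
t 19.6 tcp [0.4522 0.2128 0.0218] yawx 79.8 tilt [ 0.003  0.001 -1.   ] open 0.0509 q7 0.95
toolmm [-428.3  107.9 -118.6]
```

View pics/t4.png

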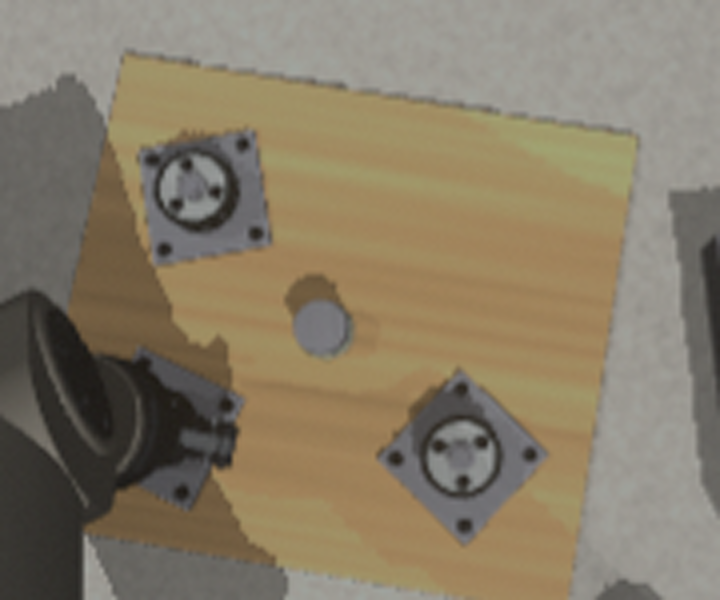

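drive_tool --pt "0.6 0 0 -40 0 0 0" --pt "0.6 0 0 -80 0 0 0" --pt "0.6 0 0 -120 0 0 0" --pt "0.6 -428 108 -120 0 0 63" --pt "0.6 -428 108 -120 0 0 63" --pt "0.6 -428 108 -120 0 0 63" --pt "0.6 -428 108 -120 0 0 63" --pt "0.6 -428 108 -120 0 0 63" --pt "0.6 -428 108 -120 0 0 63" --pt "0.6 -428 108 -120 0 0 63" --pt "0.6 -428 108 -120 0 0 63" --pt "0.6 -428 108 -120 0 0 63" --pt "0.6 -428 108 -120 0 0 63" --pt "0.6 -428 108 -120 0 0 63" --pt "0.6 -428 108 -120 0 0 63" --pt "0.6 -428 108 -120 0 0 63"

```text
time: 21.2
tcp_pos: [0.4824, -0.2259, 0.1398]
tool_rot: [-3.105, -0.466, 0.001]
contact_force: [0.3, 0.2, -5.6]
opening: 0.0508
```

```bash
python3 - <<'E'
from h import *; from cell import *
s=observe();delta(s,[.482,-.228,.015]); print(np.round(s["contact_force"],1),np.round(s["ft_torque"],2))
c=read_camera("side"); crop(c,(200,170,400,350),3.5,"pics/s10.png")
E
```

```text
t 21.2 tcp [ 0.4824 -0.2259  0.1398] yawx 17.1 tilt [-0.001  0.001 -1.   ] open 0.0508 q7 0.86
toolmm [ -1.    2.1 124.8]
[ 0.3  0.2 -5.6] [-0.03 -0.03 -0.  ]
```

View pics/s10.png

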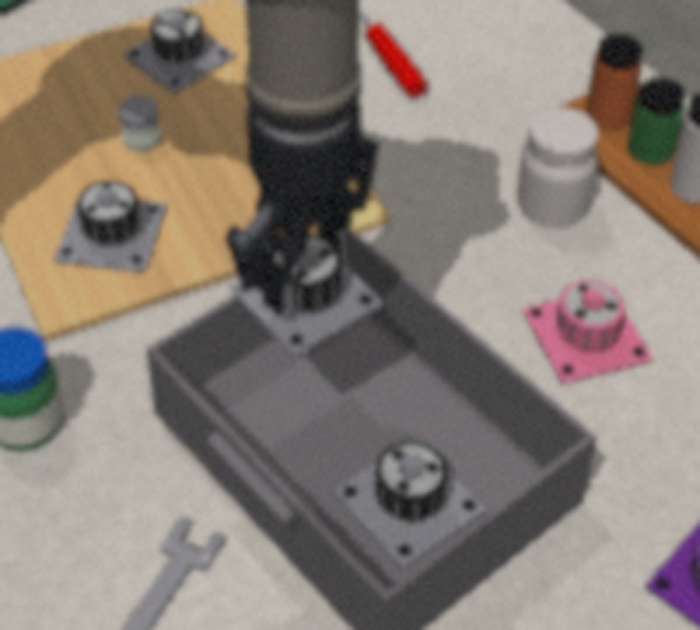

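drive_tool --pt "0.6 0 6 45 0 0 0" --pt "0.6 0 6 90 0 0 0" --pt "0.6 0 6 113 0 0 0" --pt "0.6 0 6 121 0 0 0" --pt "0.6 0 6 121 0 0 0" --pt "-0.4 0 6 122 0 0 0" --pt "-0.4 0 6 122 0 0 0" --pt "-0.4 0 6 122 0 0 0" --pt "-0.4 0 6 75 0 0 0" --pt "-0.4 0 6 25 0 0 0" --pt "-1 0 6 0 0 0 0" --pt "-1 0 6 0 0 0 0"

```text
time: 22.45
tcp_pos: [0.4877, -0.2355, 0.1457]
tool_rot: [3.103, 0.462, 0.016]
contact_force: [0.1, -0.9, 0.2]
opening: 0.0848
```

```bash
python3 - <<'E'
from h import *; from cell import *
s=observe();delta(s,[.6045,.1932,.10]); print(np.round(s["contact_force"],1))
c=read_camera("side"); crop(c,(200,170,400,350),3.5,"pics/s11.png")
E
```

```text
t 22.45 tcp [ 0.4877 -0.2355  0.1457] yawx 16.9 tilt [ 0.011 -0.003 -1.   ] open 0.0848 q7 0.88
toolmm [ 236.1 -376.4   45.8]
[ 0.1 -0.9  0.2]
```

View pics/s11.png

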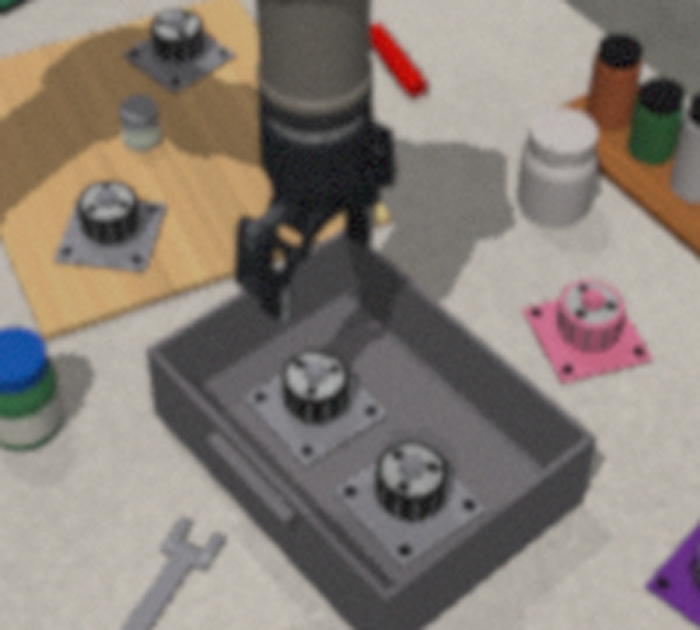

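drive_tool --pt "-1 236 -376 0 0 0 0" --pt "-1 236 -376 0 0 0 0" --pt "-1 236 -376 0 0 0 0" --pt "-1 236 -376 0 0 0 0" --pt "-1 236 -376 0 0 0 0" --pt "-1 236 -376 0 0 0 0" --pt "-1 236 -376 0 0 0 0" --pt "-1 236 -376 0 0 0 0" --pt "-1 236 -376 0 0 0 0" --pt "-1 236 -376 40 0 0 0" --pt "-1 236 -376 40 0 0 0" --pt "-1 236 -376 40 0 0 0" --pt "-1 236 -376 40 0 0 0" --pt "-1 236 -376 40 0 0 0"

```text
time: 23.9
tcp_pos: [0.6015, 0.1937, 0.1019]
tool_rot: [-3.107, -0.46, -0.004]
contact_force: [0.0, 0.4, 0.4]
opening: 0.0853
```

```bash
python3 - <<'E'
from h import *; from cell import *
s=observe();delta(s,[.6045,.1932,.02])
E
```

```text
t 23.9 tcp [0.6015 0.1937 0.1019] yawx 16.8 tilt [ 0.002  0.001 -1.   ] open 0.0853 q7 0.12
toolmm [ 2.5  1.3 81.9]
```

drive_tool --pt "-1 2 1 40 0 0 0" --pt "-1 2 1 70 0 0 0" --pt "-1 2 1 82 0 0 0" --pt "-1 2 1 82 0 0 0" --pt "0.6 2 1 82 0 0 0" --pt "0.6 2 1 82 0 0 0" --pt "0.6 2 1 82 0 0 0" --pt "0.6 2 1 82 0 0 0" --pt "0.6 2 1 82 0 0 8" --pt "0.6 2 1 82 0 0 16" --pt "0.6 2 1 82 0 0 24" --pt "0.6 2 1 82 0 0 32" --pt "0.6 2 1 82 0 0 40" --pt "0.6 2 1 82 0 0 45" --pt "0.6 2 1 82 0 0 45" --pt "0.6 2 1 82 0 0 45"

```text
time: 25.5
tcp_pos: [0.6063, 0.195, 0.0209]
tool_rot: [-3.045, 0.76, -0.011]
contact_force: [2.9, 0.6, 5.8]
opening: 0.0509
```

drive_tool --pt "-1 0 0 0 0 0 0" --pt "-1 0 0 0 0 0 0" --pt "-1 0 0 0 0 0 0" --pt "-1 0 0 -50 0 0 0" --pt "-1 0 0 -100 0 0 0" --pt "-1 0 0 -150 0 0 0" --pt "-1 0 0 -170 0 0 0" --pt "-1 0 0 -170 0 0 0"

```text
time: 26.3
tcp_pos: [0.6046, 0.1948, 0.1922]
tool_rot: [-3.044, 0.76, -0.008]
contact_force: [-0.1, -0.8, -0.4]
opening: 0.0856
```

```bash
python3 - <<'E'
from h import *; from cell import *
s=observe();delta(s,[.6045,.1932,.02])
c=read_camera("side"); crop(c,(150,130,400,317),3.2,"pics/s12.png")
c=read_camera("top"); cv2.imwrite("pics/t5.png",c["img"][:,:,::-1])
for n,xy in N0.items(): print(n,yaw(c,xy))
E
```

```text
t 26.3 tcp [0.6046 0.1948 0.1922] yawx -28.1 tilt [ 0.006  0.003 -1.   ] open 0.0856 q7 -0.59
toolmm [-1.000e-01  2.400e+00  1.722e+02]
A (3, array([0.6038, 0.1922]), np.float64(-34.0))
B (0, None, None)
C (0, None, None)
D (4, array([0.4356, 0.0143]), np.float64(2.7))
```

View pics/s12.png

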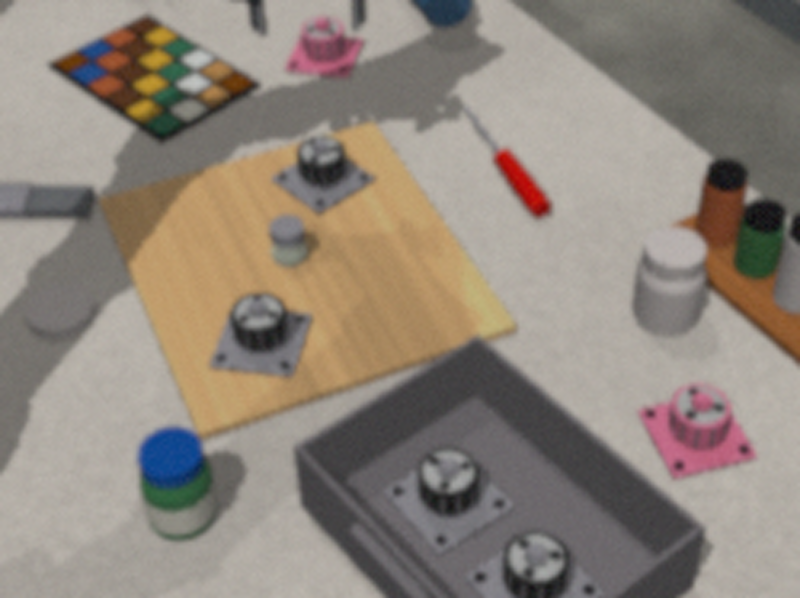

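View pics/t5.png

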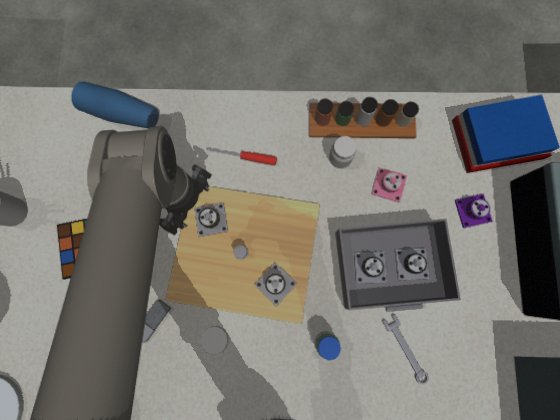

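```bash
python3 -c "
from cell import *
print(close_job())"
```

```text
the job is handed in; nothing more can be done
None
```

I tested all four rollers and handed the job in at about 26 s, well inside the 69 s limit. Two wheels were faulty and are in the grey scrap bin. The two good ones stand wheel-up on the board.

I named the rollers A to D by their place in the first top picture, since the 1–4 numbering cannot be seen.

| Roller | First position in the top picture (px) | Twist | What the flange did | Result |
|---|---|---|---|---|
| A | (208,217) | 110° clockwise | Stayed still | Good, left on the board |
| B | (289,223) | 110° counter-clockwise | Turned with the wheel | Faulty, in the bin |
| C | (198,276) | 135° counter-clockwise | Turned about 124° after about 11° of free play | Faulty, in the bin |
| D | (276,283) | 135° clockwise | Stayed still | Good, left on the board |

- **Roller A:** the flange's fourfold symmetry could have hidden a turn of about 90° in the first test. I twisted it another 45° clockwise, and again the flange did not move, so it is good.
- **Roller B:** I judged it faulty from the side picture and a twist moment of about 0.24 N·m. I did not measure its flange angle exactly.
- **Roller C:** the same moment reading was near zero at the end of the twist, so I judged it by the flange turn in the pictures.

In the last pictures both scrapped rollers stand flat in the bin, and A and D are within about 1.5 mm and 0.4° of where they started. The pot and tub look unmoved. The palette looked in place in the side view, though the arm partly hid it from the top camera. The gripper was open and clear of everything.

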